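# Press the watch crystal home and hold the press lever down

### The arm

A 7-joint arm with a two-finger parallel gripper is mounted at the origin on the work surface. World frame = base frame: x ahead of the robot, y to its left, z up, the work surface at z = 0. Lengths are in mm, angles in rad, forces in N, time in s.
With the tool pointing down it reaches from about 400 to 875 mm from the base axis. Payload 4.4 kg.
Tool frame: the origin (TCP) lies at the very end of the fingers, on their centre line; the grasp point (between the pads) lies 19 mm behind it; z points along the fingers, y is the direction in which the jaws open and shut (so a half turn about z gives the same grasp; the last joint's range is limited). The gripper opens to 85 mm and grips with 20 to 120 N. Pads are 22 mm wide; open, the fingers measure 114 mm over their backs; the gripper's body (76 mm by 85 mm) begins 54 mm behind the grasp point. The pads swing forward as they close: fully open they stand 13 mm farther back than shut.
Start: joints at [-1.267, 0.628, 0.038, 1.517, -0.027, 0.996, -0.02], TCP at [234.906, 606.083, 231.313] pointing down, gripper open.
Joint ranges: [-3.06, 3.06], [-0.37, 2.12], [-1.25, 1.32], [0.18, 2.47], [-1.1, 4.24], [0.23, 1.98], [-2.94, 2.94]. Speed limits (rad/s): [2.57, 2.57, 3.14, 3.14, 3.14, 3.14, 3.14].

### API

Orientations are given as [roll, pitch, yaw] about the fixed x, y, z axes, in that order (R = Rz(yaw) Ry(pitch) Rx(roll)).
In Python, from cell import read_state, get_image, calibration, finish_job gives the robot as it stands. The module is installed in compiled form; this text tells all that it offers.
- The arm moves only by the tool apply_moves, never from a script. Its argument "increments" is a list of rows, each an object of numbers: "tx", "ty", "tz": the shift along the world's x, y, z in m; "rx", "ry", "rz": the turn, a rotation vector about the world's x, y, z in units of 5 degrees (1.0 is 5 degrees); "claw": the finger opening in m, from 0 to 0.0854. In form: [{"tx": .., "ty": .., "tz": .., "rx": .., "ry": .., "rz": .., "claw": ..}, ...]. A call has 1 to 12 rows; each row is the pose to reach, as a shift and turn from the pose commanded when the call began; what a row does not reach only later rows make up. A row lasts 1/10 s, in which the tool goes at most 50 mm and 8.59 degrees, less where a joint would pass 70% of its speed; a pose out of reach is approached as far as the arm can. A call with a gripper value outside its range is refused whole. The fingers move at their own pace and stop on an object; the grip force is fixed at half the most. Time passes only in rows, so rows that repeat a pose let the fingers close. It gives the time, the measured TCP pose, the force and the opening at its end, in the units of the state.
- read_state(): the state, without advancing time (a new reading comes with each control period).
- get_image(name): name is "side" or "top"; returns the picture (480x640x3 uint8, red, green, blue); there is no depth.
- calibration(name): a dict with "camera_matrix" (3x3 intrinsics, pixels), "distortion" ([k1, k2, p1, p2, k3] as OpenCV has them; the pictures are not rectified), "origin" and "attitude" of the camera in the world. Camera axes: x right, y up, looking along -z (the intrinsics and any distortion apply to the point x, -y, -z); pixel columns grow to the right and rows downward; lengths in mm; the calibration is good to about 2 mm. A picture is of the moment at which its call begins. calibration takes no time and is no camera call.
- finish_job(): hands the job in, once; it reports no verdict.
The state is a dict: "clock": time; "qpos": joint angles; "qd": joint speeds; "tau": joint torques, N m; "eef_pos": TCP position; "tool_rot": TCP orientation; "force": force on the tool from outside, world axes, zero at the start; "torque": the same for the moment, N m; "width": finger opening in mm.
Only numpy, scipy, OpenCV 4.12 (cv2) and the standard library are available. Lean on these libraries where they do the work, as an engineer would, in place of code of your own. Each camera call takes 0.05 s, during which the arm holds its last target. There are 200 camera calls.

### The job

Pull the chest's top drawer all the way out to its stop and leave it open. Take out the watch clamped in its hand holder, keep it level with the crystal up because the crystal is only laid on its gasket, set it down in the round recess of the lever press's anvil and let go of it; then push the press's hand lever down against the return spring, as far as it goes, and finish while still holding it down there, so that the die keeps the crystal pressed home while the gasket settles. Leave the other things on the bench where they are.

Things in the scene. Friction and masses are not known exactly. Their poses are not given: they have to be found in the camera images.
- chest_drawer0 (a joint): top drawer of the small dark wooden chest (240 deep, 220 wide, 130 mm high, two drawers): 0 shut, grows as it slides out, stop at 0.166 m. Starts 0 to 10 mm open; 1 N friction, stays where left. Inner floor 75 mm above the bench, 195 deep, 178 mm wide, walls 39 mm high. A small tin stands loose at its left (+y) wall
- chest_drawer0_handle (a point): middle of the top drawer's brass bar handle, 96 mm above the bench (34 mm under the chest's top): round bar 11 mm thick, 110 mm long, its axis 35 mm out from the drawer front, on two posts near its ends. Its -x points straight out of the chest, the way the drawer slides; y along the bar; z up
- case_holder: the watch in its hand holder (about 130 g): black disc 48 mm across, 10 thick, under a steel watch 37 across, top at 20 mm; wooden handle out along its -x: x -36 to -100 mm, 16 wide, 7 to 21 mm above the disc's underside, joined by a 10 mm wide neck. Origin: centre of the disc's underside; z up through the crystal. Lies flat in the top drawer, handle towards its front, up to 0.2 rad askew
- holder_grip (a point): grip point on the holder's wooden handle, 10 mm outward of its middle: 78 mm from the disc's centre along its -x and 14 mm above the disc's underside
- crystal (a joint): how far the glass crystal (31 mm across) is pressed into the watch case: 0 standing 2.5 mm proud (its top 22.5 mm above the disc's underside), 0.0025 m fully home, flush with the case. Takes about 5 N to press in, stays in
- anvil (a point): centre of the floor of the round recess in the press's anvil, 26 mm above the bench; recess 55 mm across, rim 3 mm high. Press axes: +x from the anvil to the column (60 mm away) and the lever's free end, z up, y across. Open to both sides (y) and to -x. The press's head over it starts 105 mm above the bench and reaches 60 mm to -x, 21 mm to either side; the die hangs lower
- press_die: white round press die, 24 mm across, straight above the anvil. Origin on its axis at its underside, 68.5 mm above the bench with the lever up. It goes down 27 mm with the lever and is sprung: it gives way upwards up to 9 mm (3 N at first, then 3 N per mm)
- lever_angle (a joint): angle of the press's hand lever: 0 is up at rest (the lever rises 0.45 rad towards its free end), grows as it is pushed down, hard stop at 0.675 rad (then it slopes down by 0.225 rad). A spring always drives it back up: about 4 N at lever_push at the top, about 11 N at the stop with a watch under the die
- press_lever: the press's aluminium hand lever, a bar 16 mm wide that widens to a flat hand grip, 30 mm wide and 16 mm thick, from 150 to 277 mm from the pivot. Origin at the pivot; its x points along the lever to its free end, z out of its top face
- lever_push (a point): point on the flat top face of the lever's hand grip, 245 mm from the pivot along the lever and 9 mm above the line through the pivot; turns with the lever. 287 mm above the bench with the lever up, about 127 mm at the stop
- press_pivot (a point): pivot of the lever, 173 mm above the bench, in front of the ram; the lever swings down about this point, about the press's y axis
- driver_stand: bystander: round stand of small screwdrivers, 84 mm across, 110 mm high; origin under its centre
- oil_cups: bystander: wooden base 55 x 130 mm with three lidded metal cups, 28 mm high; origin under its centre
- loupe_stand: bystander: turned red-brown wooden cup, 54 mm across, 50 mm high; origin under its centre
- loupe: bystander: black eye loupe, 38 mm across, 36 mm high; origin under its centre
- tweezers: bystander: steel tweezers lying flat, 140 mm long, 6 mm high; origin near the middle
- movement_holder: bystander: small brass movement holder, 80 x 40 mm, 24 mm high; origin under its centre
- driver: bystander: screwdriver lying flat, 120 mm long; origin near the middle

How it is judged (in metres and radians):
On the way, in this order (a step that is already met when the one before it is completed fails the run):
1. the top drawer is pulled out to its stop (value of joint chest_drawer0 above 0.156 m), for 0.2 s.
2. the watch holder sits flat in the anvil's recess, let go of, with the lever still up (horizontal distance between case_holder and anvil below 0.006 m and z of case_holder in the frame of anvil between -0.003 and 0.0025 m and angle between case_holder's own z axis and vertical below 0.08 rad and contact force between the fingers and case_holder below 0.3 N and value of joint lever_angle below 0.15 rad), for 0.2 s.
At the end, for the whole second after the job is handed in: fingers push the lever (over 3 N) and hold the lever within 0.03 rad of its stop; the die presses the watch (over 6 N), crystal home within 0.6 mm; holder flat in the recess, centred within 6 mm, not touched by the fingers; top drawer within 10 mm of its stop (value of joint lever_angle above 0.645 rad and velocity of joint lever_angle below 0.05 rad/s and contact force between the fingers and press_lever above 3 N and contact force between press_die and case_holder above 6 N and value of joint crystal above 0.0019 m and horizontal distance between case_holder and anvil below 0.006 m and z of case_holder in the frame of anvil between -0.003 and 0.0025 m and angle between case_holder's own z axis and vertical below 0.08 rad and contact force between the fingers and case_holder below 0.3 N and value of joint chest_drawer0 above 0.156 m); the arm keeps its last pose, push and grip.
It fails at once if the watch holder is tipped by more than 0.5 rad (angle between case_holder's own z axis and vertical above 0.5 rad).
It fails at once if another thing on the bench is moved by more than 30 mm (distance of any of driver_stand, oil_cups, loupe_stand, loupe, tweezers, movement_holder, driver from where it was at the start of the episode above 0.03 m).
It also fails if it takes over 64 s, if anything falls off the work surface, if the arm or the gripper's body presses on something with over 40 N, if the wrist force passes 120 N, or if a joint passes its speed limit or range.

## Working session

There is one attempt and no reset: what is moved stays moved. The work goes in short steps, Python scripts to look and compute and a tool call to move; the robot and the scene stay as the last step left them, time stands still between calls to the robot, and variables do not carry over. Pictures are saved under pics/ and viewed, about 8 in all and at most 12, crops included, and the job is handed in when it is done.

Besides the shell and the picture viewer there is one more tool, called after "Emit:" as name(argument=value, ...), one argument or row to a line, values as JSON. apply_moves: Moves the arm, as the interface text tells. Its arguments: {"type":"object","properties":{"increments":{"type":"array"}},"required":["increments"]}

```bash
mkdir -p pics; cat > h.py <<'E'
import numpy as np, cv2
from scipy.spatial.transform import Rotation as R
from cell import read_state,get_image,calibration
def att(c):
    a=np.array(c['attitude'],float)
    if a.shape==(3,3): return a
    return R.from_euler('xyz',a).as_matrix() if a.size==3 else R.from_quat(a).as_matrix()
def ray(n,u,v):
    c=calibration(n); p=cv2.undistortPoints(np.array([[[u,v]]],float),np.array(c['camera_matrix']),np.array(c['distortion']))[0,0]
    return np.array(c['origin'],float), att(c)@np.array([p[0],-p[1],-1.])
def onz(n,u,v,z):
    o,d=ray(n,u,v); return o+d*(z-o[2])/d[2]
def proj(n,P):
    c=calibration(n); q=(np.array(P,float).reshape(-1,3)-np.array(c['origin']))@att(c)
    q=q*[1,-1,-1]
    return cv2.projectPoints(q,np.zeros(3),np.zeros(3),np.array(c['camera_matrix']),np.array(c['distortion']))[0][:,0]
def tri(a,b):
    (o1,d1),(o2,d2)=ray(*a),ray(*b); d1/=np.linalg.norm(d1); d2/=np.linalg.norm(d2)
    s=np.linalg.lstsq(np.c_[d1,-d2],o2-o1,rcond=None)[0]; p,q=o1+s[0]*d1,o2+s[1]*d2
    return (p+q)/2,np.linalg.norm(p-q)
def shot(n,f):
    im=get_image(n); cv2.imwrite('pics/'+f,im[:,:,::-1]); return im
E
python3 - <<'E'
from h import *
for n in('top','side'):
    shot(n,n+'1.png'); print(calibration(n))
s=read_state(); print(s); print(proj('top',s['eef_pos']),proj('side',s['eef_pos']))
E
```

```text
{'camera_matrix': array([[573.53138194,   0.        , 314.4167695 ],
       [  0.        , 573.53138194, 233.85562031],
       [  0.        ,   0.        ,   1.        ]]), 'distortion': array([-0.14622395,  0.        ,  0.        ,  0.        ,  0.        ]), 'origin': array([ 410.87560343,  112.04188729, 1311.50934068]), 'attitude': array([ 0.14478487, -0.00166363, -1.58974384])}
{'camera_matrix': array([[463.69948391,   0.        , 319.50427187],
       [  0.        , 463.69948391, 245.40256335],
       [  0.        ,   0.        ,   1.        ]]), 'distortion': array([-0.04049841,  0.        ,  0.        ,  0.        ,  0.        ]), 'origin': array([278.97129617, 604.3272829 , 803.37875946]), 'attitude': array([ 0.76681982, -0.01160012, -2.63452196])}
{'clock': 0.1, 'qpos': array([-1.26679924,  0.62924856,  0.03842322,  1.51827241, -0.02701307,
        0.99627228, -0.01998446]), 'qd': array([-1.94602164e-03, -2.59017677e-03, -8.20906566e-04, -1.65579848e-03,
       -8.44023175e-04, -7.63446609e-04,  2.05099117e-05]), 'tau': array([ 2.60035733e-03, -5.64518809e+01,  1.23039488e+00, -1.93969113e+01,
        1.12897120e-02,  5.45300078e-03, -1.82272441e-05]), 'eef_pos': array([234.68322489, 605.56187633, 230.48250768]), 'tool_rot': array([-3.13990898e+00, -7.09212678e-06,  2.77182132e+00]), 'force': array([-0.29715202,  0.87774623, -0.18513936]), 'torque': array([-0.00534948,  0.01636349, -0.00252793]), 'width': 85.58548153692335}
[[ 56.72768315 411.67032408]] [[354.61646483 707.40436201]]
```

View pics/top1.png

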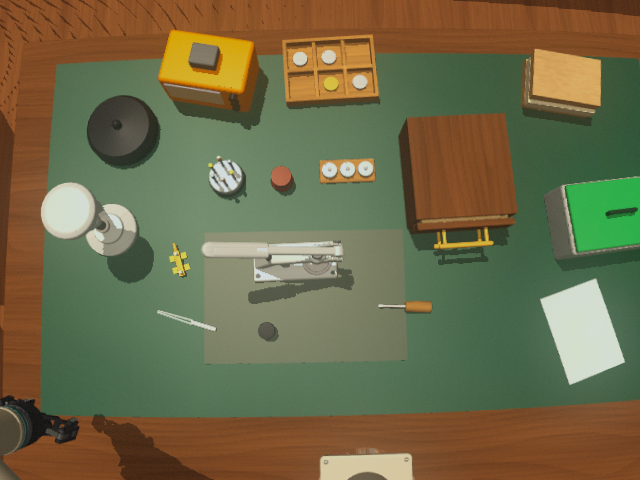

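View pics/side1.png

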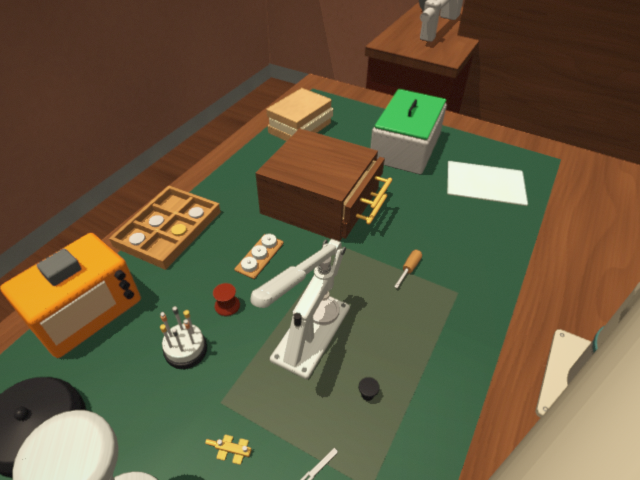

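The top view shows the chest with its handle bar at about (463,243) and its front facing the robot (-x). The press anvil is at about (318,262), with the lever running left (+y) to its tip at about (207,249). Bystanders: loupe (266,330), driver (405,307), tweezers (187,320), movement holder (179,260), cups (348,170), loupe stand (281,179), driver stand (226,177).

```bash
python3 - <<'E'
from h import *
t=cv2.imread('pics/top1.png'); s=cv2.imread('pics/side1.png')
for n,im,box in(('top',t,(425,220,505,260)),('side',s,(340,165,400,230))):
    x0,y0,x1,y1=box; hsv=cv2.cvtColor(im[y0:y1,x0:x1],cv2.COLOR_BGR2HSV)
    m=cv2.inRange(hsv,(18,120,120),(35,255,255)); k=cv2.connectedComponentsWithStats(m)
    i=1+np.argmax(k[2][1:,4]); print(n,k[2][i],k[3][i]+[x0,y0])
    r=cv2.minAreaRect(np.argwhere(k[1]==i)[:,::-1].astype(np.float32)); print(r, r[0]+np.array([x0,y0]))
def rs(im,b,f): return cv2.resize(im[b[1]:b[3],b[0]:b[2]],None,fx=f,fy=f,interpolation=cv2.INTER_CUBIC)
a=rs(t,(196,225,356,310),5)
b=np.hstack([rs(t,(395,105,525,255),3)[:290],rs(s,(250,235,383,375),3)[:290]])[:,:800]
b=cv2.copyMakeBorder(b,0,0,0,800-b.shape[1],cv2.BORDER_CONSTANT)
c=np.vstack([a,b[:600-a.shape[0]] if 0 else b]); 
c=cv2.resize(c,(800,int(c.shape[0]*1)))
cv2.imwrite('pics/c1.png',c[:,:]); print(c.shape)
E
```

```text
top [  9   7  60  22 478] [463.26569038 241.11506276]
((38.01776885986328, 17.74873161315918), (18.31049156188965, 59.206298828125), 85.91438293457031) [463.01776886 237.74873161]
side [ 16  11  36  48 462] [376.07575758 199.35064935]
((33.561798095703125, 32.10112380981445), (20.987958908081055, 50.87989807128906), 32.0053825378418) [373.5617981  197.10112381]
(715, 800, 3)
```

```bash
python3 - <<'E'
from h import *
t=cv2.imread('pics/top1.png'); s=cv2.imread('pics/side1.png')
def rs(im,b,f): return cv2.resize(im[b[1]:b[3],b[0]:b[2]],None,fx=f,fy=f,interpolation=cv2.INTER_CUBIC)
a=rs(t,(196,228,356,288),5)  # 800x300
b=np.hstack([rs(t,(425,210,505,260),5), rs(s,(250,235,350,295),4)[:250]])
b=np.hstack([rs(t,(425,210,505,270),5), rs(s,(290,275,370,335),5)])
cv2.imwrite('pics/c1.png',np.vstack([a,b]))
E
```

```text
Traceback (most recent call last):
ValueError: all the input array dimensions except for the concatenation axis must match exactly, but along dimension 0, the array at index 0 has size 250 and the array at index 1 has size 240
```

View pics/c1.png

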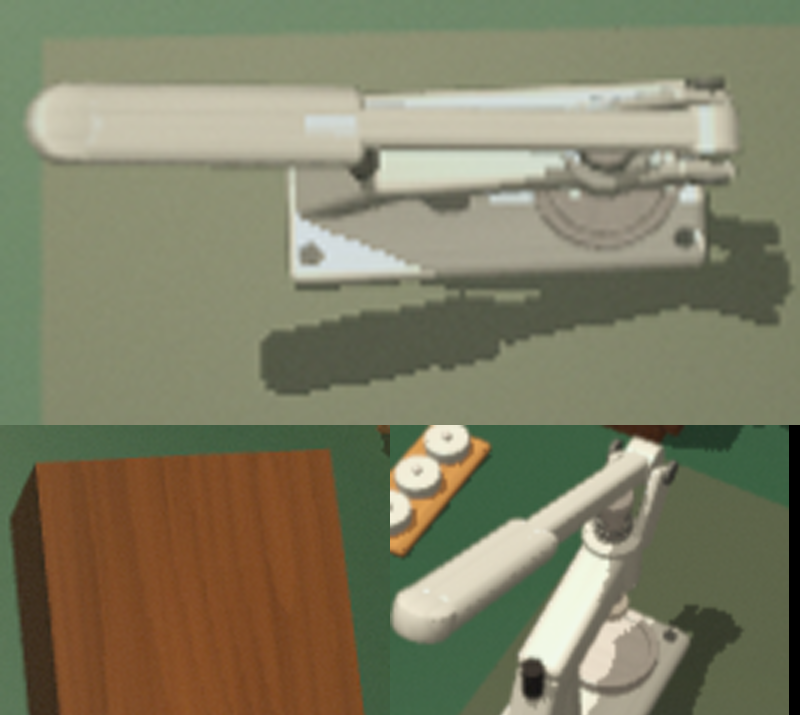

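```bash
python3 - <<'E'
from h import *
t=cv2.imread('pics/top1.png'); s=cv2.imread('pics/side1.png')
def rs(im,b,f): return cv2.resize(im[b[1]:b[3],b[0]:b[2]],None,fx=f,fy=f,interpolation=cv2.INTER_CUBIC)
a=np.hstack([rs(t,(425,220,505,270),5), rs(s,(335,160,415,210),5)])
b=np.hstack([rs(t,(290,240,350,285),7)[:,:400], rs(s,(295,280,355,325),7)[:,:400]])
cv2.imwrite('pics/c2.png',np.vstack([a,b]))
# first-pass lever / press
for nm,u,v,z in(('gripstart',268,250,246),('tip',201.6,249.4,295),('pivot',339,250.6,175)): print(nm,onz('top',u,v,z).round(1))
for nm,u,v,z in(('baseL',196+292/5,225+280/5,0),('baseR',196+705/5,225+263/5,0),('arcbot',196+605/5,225+244/5,27)): print(nm,onz('top',u,v,z).round(1))
print('anvil side',onz('side',326,310,26))
E
```

```text
gripstart [537.3 194.8 246. ]
tip [534.6 310.4 295. ]
pivot [541.8  58.6 175. ]
baseL [495.6 245.7   0. ]
baseR [499.9  56.5   0. ]
arcbot [507.5 102.3  27. ]
anvil side [533.755968    99.63095512  26.        ]
```

View pics/c2.png

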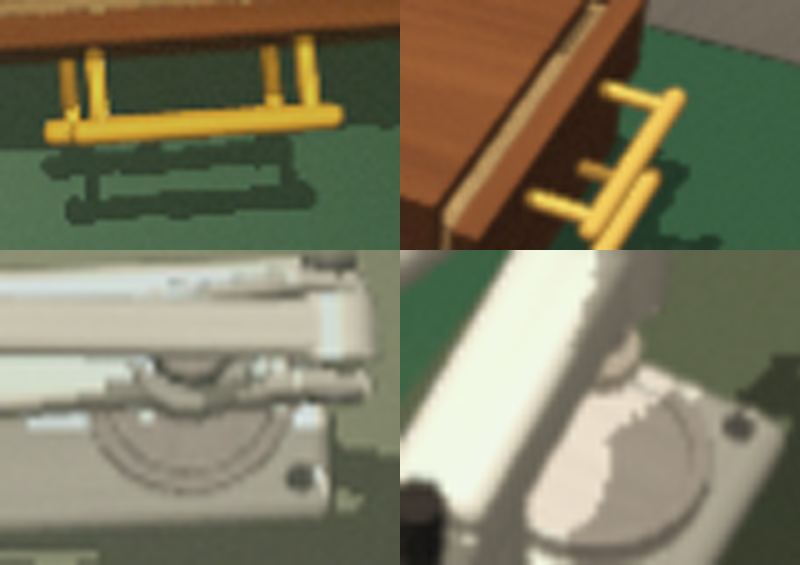

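Upper bar in top view: ends at px (440.6,246) and (493.6,243). In the side view: (391.6,179.4) and (373,205.6). Recess outer rim centre: top (317,260.4), side (325.9,310.6).

```bash
python3 - <<'E'
from h import *
L,Rr=(440.6,246),(493.6,243)
l,r=onz('top',*L,99),onz('top',*Rr,99); print('bar top',l.round(1),r.round(1),np.linalg.norm(l-r))
print('mid',(l+r)/2,'yaw of bar',np.arctan2(*(l-r)[:2]*[-1,1]) )
for a,b in(((440.6,246),(373,205.6)),((493.6,243),(391.6,179.4))): print(tri(('top',*a),('side',*b)))
print('anvil',onz('top',317,260.4,29).round(1),onz('side',325.9,310.6,29).round(1),tri(('top',317,260.4),('side',325.9,310.6)))
E
```

```text
bar top [ 556.2 -163.6   99. ] [ 560.3 -280.7   99. ] 117.19827443135954
mid [ 558.26951039 -222.15432327   99.        ] yaw of bar 0.03539779322019302
(array([ 555.64298351, -163.21890779,  101.05048322]), np.float64(0.640784352952345))
(array([ 559.66624522, -282.35663812,   94.96051211]), np.float64(2.4407817751739986))
anvil [537.5 101.7  29. ] [532.2 103.   29. ] (array([535.75964008, 100.92580755,  24.83699497]), np.float64(4.476842355589122))
```

Emit:
apply_moves(
  increments=[
    {"tx": 0.03, "ty": -0.035, "tz": 0.02, "rz": -1.1, "claw": 0.03},
    {"tx": 0.06, "ty": -0.07, "tz": 0.04, "rz": -2.2, "claw": 0.03},
    {"tx": 0.09, "ty": -0.105, "tz": 0.06, "rz": -3.3, "claw": 0.03},
    {"tx": 0.115, "ty": -0.145, "tz": 0.08, "rz": -4.4, "claw": 0.03},
    {"tx": 0.14, "ty": -0.185, "tz": 0.09, "rz": -5.5, "claw": 0.03},
    {"tx": 0.16, "ty": -0.23, "tz": 0.09, "rz": -6.6, "claw": 0.03},
    {"tx": 0.175, "ty": -0.275, "tz": 0.09, "rz": -7.7, "claw": 0.03},
    {"tx": 0.185, "ty": -0.32, "tz": 0.09, "rz": -8.8, "claw": 0.03},
    {"tx": 0.195, "ty": -0.367, "tz": 0.09, "rz": -9.9, "claw": 0.03},
    {"tx": 0.2, "ty": -0.415, "tz": 0.09, "rz": -11.0, "claw": 0.03},
    {"tx": 0.205, "ty": -0.463, "tz": 0.09, "rz": -12.2, "claw": 0.03},
    {"tx": 0.205, "ty": -0.512, "tz": 0.09, "rz": -13.36, "claw": 0.03},
  ],
)

```text
$.increments[0]: bad value
```

Emit:
apply_moves(
  increments=[
    {"tx": 0.017, "ty": -0.045, "claw": 0.03},
    {"tx": 0.034, "ty": -0.09, "claw": 0.03},
    {"tx": 0.051, "ty": -0.135, "claw": 0.03},
    {"tx": 0.068, "ty": -0.18, "claw": 0.03},
    {"tx": 0.085, "ty": -0.226, "claw": 0.03},
    {"tx": 0.102, "ty": -0.271, "claw": 0.03},
    {"tx": 0.1185, "ty": -0.3165, "claw": 0.03},
    {"tx": 0.1185, "ty": -0.3165, "tz": -0.045, "claw": 0.03},
    {"tx": 0.1185, "ty": -0.3165, "tz": -0.09, "claw": 0.03},
    {"tx": 0.1185, "ty": -0.3165, "tz": -0.14, "claw": 0.03},
    {"tx": 0.1185, "ty": -0.3165, "tz": -0.14, "claw": 0.03},
    {"tx": 0.1185, "ty": -0.3165, "tz": -0.14, "claw": 0.03},
  ],
)

```text
$.increments[0]: bad value
```

Emit:
apply_moves(
  increments=[
    {"tx": 0.03, "ty": -0.035, "tz": 0.02, "rx": 0, "ry": 0, "rz": -1.1, "claw": 0.03},
    {"tx": 0.06, "ty": -0.07, "tz": 0.04, "rx": 0, "ry": 0, "rz": -2.2, "claw": 0.03},
    {"tx": 0.09, "ty": -0.105, "tz": 0.06, "rx": 0, "ry": 0, "rz": -3.3, "claw": 0.03},
    {"tx": 0.115, "ty": -0.145, "tz": 0.08, "rx": 0, "ry": 0, "rz": -4.4, "claw": 0.03},
    {"tx": 0.14, "ty": -0.185, "tz": 0.09, "rx": 0, "ry": 0, "rz": -5.5, "claw": 0.03},
    {"tx": 0.16, "ty": -0.23, "tz": 0.09, "rx": 0, "ry": 0, "rz": -6.6, "claw": 0.03},
    {"tx": 0.175, "ty": -0.275, "tz": 0.09, "rx": 0, "ry": 0, "rz": -7.7, "claw": 0.03},
    {"tx": 0.185, "ty": -0.32, "tz": 0.09, "rx": 0, "ry": 0, "rz": -8.8, "claw": 0.03},
    {"tx": 0.195, "ty": -0.367, "tz": 0.09, "rx": 0, "ry": 0, "rz": -9.9, "claw": 0.03},
    {"tx": 0.2, "ty": -0.415, "tz": 0.09, "rx": 0, "ry": 0, "rz": -11.0, "claw": 0.03},
    {"tx": 0.205, "ty": -0.463, "tz": 0.09, "rx": 0, "ry": 0, "rz": -12.2, "claw": 0.03},
    {"tx": 0.205, "ty": -0.512, "tz": 0.09, "rx": 0, "ry": 0, "rz": -13.36, "claw": 0.03},
  ],
)

```text
clock: 1.3
eef_pos: [440.0, 92.2, 321.2]
tool_rot: [3.141, 0.0, 1.602]
force: [0.5, -0.6, -0.4]
width: 30.1
```

Emit:
apply_moves(
  increments=[
    {"tx": 0.017, "ty": -0.045, "tz": 0, "rx": 0, "ry": 0, "rz": 0, "claw": 0.03},
    {"tx": 0.034, "ty": -0.09, "tz": 0, "rx": 0, "ry": 0, "rz": 0, "claw": 0.03},
    {"tx": 0.051, "ty": -0.135, "tz": 0, "rx": 0, "ry": 0, "rz": 0, "claw": 0.03},
    {"tx": 0.068, "ty": -0.18, "tz": 0, "rx": 0, "ry": 0, "rz": 0, "claw": 0.03},
    {"tx": 0.085, "ty": -0.226, "tz": 0, "rx": 0, "ry": 0, "rz": 0, "claw": 0.03},
    {"tx": 0.102, "ty": -0.271, "tz": 0, "rx": 0, "ry": 0, "rz": 0, "claw": 0.03},
    {"tx": 0.1185, "ty": -0.3165, "tz": 0, "rx": 0, "ry": 0, "rz": 0, "claw": 0.03},
    {"tx": 0.1185, "ty": -0.3165, "tz": -0.045, "rx": 0, "ry": 0, "rz": 0, "claw": 0.03},
    {"tx": 0.1185, "ty": -0.3165, "tz": -0.09, "rx": 0, "ry": 0, "rz": 0, "claw": 0.03},
    {"tx": 0.1185, "ty": -0.3165, "tz": -0.14, "rx": 0, "ry": 0, "rz": 0, "claw": 0.03},
    {"tx": 0.1185, "ty": -0.3165, "tz": -0.14, "rx": 0, "ry": 0, "rz": 0, "claw": 0.03},
    {"tx": 0.1185, "ty": -0.3165, "tz": -0.14, "rx": 0, "ry": 0, "rz": 0, "claw": 0.03},
  ],
)

```text
clock: 2.5
eef_pos: [558.3, -222.5, 181.5]
tool_rot: [-3.14, -0.0, 1.606]
force: [0.5, -0.6, 1.2]
width: 30.0
```

Emit:
apply_moves(
  increments=[
    {"tx": 0, "ty": 0, "tz": -0.03, "rx": 0, "ry": 0, "rz": 0, "claw": 0.03},
    {"tx": 0, "ty": 0, "tz": -0.06, "rx": 0, "ry": 0, "rz": 0, "claw": 0.03},
    {"tx": 0, "ty": 0, "tz": -0.08, "rx": 0, "ry": 0, "rz": 0, "claw": 0.03},
    {"tx": 0, "ty": 0, "tz": -0.092, "rx": 0, "ry": 0, "rz": 0, "claw": 0.03},
    {"tx": 0, "ty": 0, "tz": -0.104, "rx": 0, "ry": 0, "rz": 0, "claw": 0.03},
    {"tx": 0, "ty": 0, "tz": -0.104, "rx": 0, "ry": 0, "rz": 0, "claw": 0.03},
  ],
)

```text
clock: 3.1
eef_pos: [558.8, -222.5, 77.6]
tool_rot: [3.141, -0.0, 1.606]
force: [-0.4, 0.1, 0.1]
width: 30.1
```

Emit:
apply_moves(
  increments=[
    {"tx": 0, "ty": 0, "tz": 0, "rx": 0, "ry": 0, "rz": 0, "claw": 0},
    {"tx": 0, "ty": 0, "tz": 0, "rx": 0, "ry": 0, "rz": 0, "claw": 0},
    {"tx": 0, "ty": 0, "tz": 0, "rx": 0, "ry": 0, "rz": 0, "claw": 0},
    {"tx": 0, "ty": 0, "tz": 0, "rx": 0, "ry": 0, "rz": 0, "claw": 0},
  ],
)

```text
clock: 3.5
eef_pos: [559.3, -222.9, 78.6]
tool_rot: [3.139, 0.001, 1.606]
force: [0.2, 0.6, 5.7]
width: 8.8
```

Emit:
apply_moves(
  increments=[
    {"tx": -0.005, "ty": 0, "tz": 0, "rx": 0, "ry": 0, "rz": 0, "claw": 0},
    {"tx": -0.018, "ty": -0.0006, "tz": 0, "rx": 0, "ry": 0, "rz": 0, "claw": 0},
    {"tx": -0.035, "ty": -0.0012, "tz": 0, "rx": 0, "ry": 0, "rz": 0, "claw": 0},
    {"tx": -0.055, "ty": -0.002, "tz": 0, "rx": 0, "ry": 0, "rz": 0, "claw": 0},
    {"tx": -0.075, "ty": -0.0026, "tz": 0, "rx": 0, "ry": 0, "rz": 0, "claw": 0},
    {"tx": -0.095, "ty": -0.0033, "tz": 0, "rx": 0, "ry": 0, "rz": 0, "claw": 0},
    {"tx": -0.113, "ty": -0.004, "tz": 0, "rx": 0, "ry": 0, "rz": 0, "claw": 0},
    {"tx": -0.128, "ty": -0.0045, "tz": 0, "rx": 0, "ry": 0, "rz": 0, "claw": 0},
    {"tx": -0.14, "ty": -0.005, "tz": 0, "rx": 0, "ry": 0, "rz": 0, "claw": 0},
    {"tx": -0.15, "ty": -0.0053, "tz": 0, "rx": 0, "ry": 0, "rz": 0, "claw": 0},
    {"tx": -0.157, "ty": -0.0055, "tz": 0, "rx": 0, "ry": 0, "rz": 0, "claw": 0},
    {"tx": -0.16, "ty": -0.0056, "tz": 0, "rx": 0, "ry": 0, "rz": 0, "claw": 0},
  ],
)

```text
clock: 4.7
eef_pos: [399.9, -230.2, 78.6]
tool_rot: [3.137, 0.004, 1.605]
force: [6.4, -0.9, 3.7]
width: 9.2
```

Emit:
apply_moves(
  increments=[
    {"tx": -0.003, "ty": 0, "tz": 0, "rx": 0, "ry": 0, "rz": 0, "claw": 0},
    {"tx": -0.006, "ty": 0, "tz": 0, "rx": 0, "ry": 0, "rz": 0, "claw": 0},
    {"tx": -0.008, "ty": 0, "tz": 0, "rx": 0, "ry": 0, "rz": 0, "claw": 0},
    {"tx": -0.008, "ty": 0, "tz": 0, "rx": 0, "ry": 0, "rz": 0, "claw": 0},
  ],
)

```text
clock: 5.1
eef_pos: [400.0, -230.2, 78.7]
tool_rot: [3.126, 0.008, 1.609]
force: [17.9, 0.6, -6.3]
width: 8.9
```

Emit:
apply_moves(
  increments=[
    {"tx": 0.006, "ty": 0, "tz": 0, "rx": 0, "ry": 0, "rz": 0, "claw": 0.032},
    {"tx": 0.008, "ty": 0, "tz": 0, "rx": 0, "ry": 0, "rz": 0, "claw": 0.032},
    {"tx": 0.008, "ty": 0, "tz": 0, "rx": 0, "ry": 0, "rz": 0, "claw": 0.032},
    {"tx": 0.008, "ty": 0, "tz": 0.03, "rx": 0, "ry": 0, "rz": 0, "claw": 0.032},
    {"tx": 0.008, "ty": 0, "tz": 0.07, "rx": 0, "ry": 0, "rz": 0, "claw": 0.032},
    {"tx": 0.008, "ty": 0, "tz": 0.115, "rx": 0, "ry": 0, "rz": 0, "claw": 0.04},
    {"tx": 0.008, "ty": 0.02, "tz": 0.16, "rx": 0, "ry": 0, "rz": 0, "claw": 0.04},
    {"tx": 0.01, "ty": 0.06, "tz": 0.19, "rx": 0, "ry": 0, "rz": 0, "claw": 0.04},
    {"tx": 0.015, "ty": 0.105, "tz": 0.2, "rx": 0, "ry": 0, "rz": 0, "claw": 0.04},
    {"tx": 0.02, "ty": 0.15, "tz": 0.2, "rx": 0, "ry": 0, "rz": 0, "claw": 0.04},
    {"tx": 0.02, "ty": 0.17, "tz": 0.2, "rx": 0, "ry": 0, "rz": 0, "claw": 0.04},
  ],
)

```text
clock: 6.2
eef_pos: [409.7, -54.2, 277.3]
tool_rot: [-3.141, -0.002, 1.61]
force: [-0.3, -0.6, -0.4]
width: 40.1
```

```bash
python3 - <<'E'
from h import *
t=shot('top','top2.png')[:,:,::-1]; s=shot('side','side2.png')[:,:,::-1]
def rs(im,b,f): return cv2.resize(im[b[1]:b[3],b[0]:b[2]],None,fx=f,fy=f,interpolation=cv2.INTER_CUBIC)
cv2.imwrite('pics/c3.png',np.hstack([rs(t,(400,205,530,325),5),rs(s,(330,130,480,330),3)])[:,:][:,:800] if 0 else np.hstack([rs(t,(410,210,510,330),5),rs(s,(340,150,440,300),3)[:,:300].repeat(1,0)[:450] if 0 else cv2.copyMakeBorder(rs(s,(350,150,450,300),3),0,150,0,0,cv2.BORDER_CONSTANT)]))
E
```

```text
(no output)
```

View pics/c3.png

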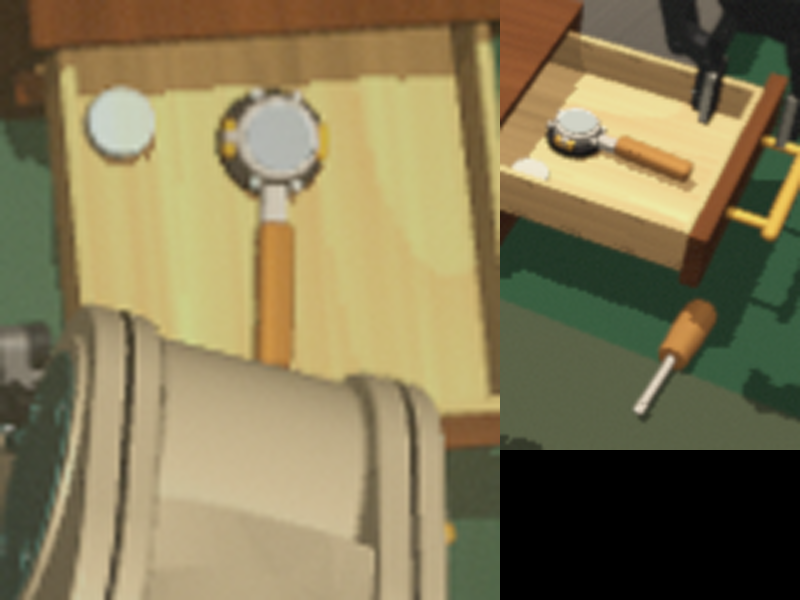

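The drawer is open. In the top view the crystal centre is at px (465.6,237.4), and the handle's midline runs from (465.4,255) to (464.6,281).

```bash
python3 - <<'E'
from h import *
c=onz('top',465.6,237.4,97); a=onz('top',465.4,255,96); b=onz('top',464.6,281,96); d=onz('top',464.2,238,84)
print(c,d,a,b)
v=c[:2]-b[:2]; v/=np.linalg.norm(v); print('dir',v,np.arctan2(v[1],v[0]),'ab dir',np.arctan2(*(a-b)[:2][::-1]))
print('grip',c[:2]-78*v, 'dist a',np.linalg.norm(c-a))
print('side watch',onz('side',350+(578-500)/3,150+122/3,97),'handle end pts',onz('side',350+120/3,150+147/3,96),onz('side',350+183/3,150+168/3,96))
print(read_state()['eef_pos'],read_state()['clock'])
E
```

```text
[ 574.03495326 -219.90331523   97.        ] [ 574.51962574 -220.25797996   84.        ] [ 535.93541093 -217.60630355   96.        ] [ 480.02601752 -212.91540498   96.        ]
dir [ 0.99724874 -0.0741279 ] -0.07419595349954972 ab dir -0.08370574828296214
grip [ 496.24955133 -214.12133926] dist a 38.18182013248759
side watch [ 573.18778182 -220.87827994   97.        ] handle end pts [ 532.27482279 -210.36635257   96.        ] [ 480.01567127 -211.66363125   96.        ]
[409.21012134 -54.99163557 276.87513636] 6.3
```

Emit:
apply_moves(
  increments=[
    {"tx": 0.02, "ty": -0.03, "tz": 0, "rx": 0, "ry": 0, "rz": 1.6, "claw": 0.04},
    {"tx": 0.04, "ty": -0.06, "tz": 0, "rx": 0, "ry": 0, "rz": 3.2, "claw": 0.04},
    {"tx": 0.055, "ty": -0.09, "tz": 0, "rx": 0, "ry": 0, "rz": 4.8, "claw": 0.04},
    {"tx": 0.07, "ty": -0.12, "tz": 0, "rx": 0, "ry": 0, "rz": 6.4, "claw": 0.04},
    {"tx": 0.08, "ty": -0.15, "tz": 0, "rx": 0, "ry": 0, "rz": 8.0, "claw": 0.04},
    {"tx": 0.0855, "ty": -0.1565, "tz": -0.02, "rx": 0, "ry": 0, "rz": 9.6, "claw": 0.04},
    {"tx": 0.0855, "ty": -0.1565, "tz": -0.04, "rx": 0, "ry": 0, "rz": 11.2, "claw": 0.04},
    {"tx": 0.0855, "ty": -0.1565, "tz": -0.07, "rx": 0, "ry": 0, "rz": 12.8, "claw": 0.04},
    {"tx": 0.0855, "ty": -0.1565, "tz": -0.1, "rx": 0, "ry": 0, "rz": 14.4, "claw": 0.04},
    {"tx": 0.0855, "ty": -0.1565, "tz": -0.12, "rx": 0, "ry": 0, "rz": 16.0, "claw": 0.04},
    {"tx": 0.0855, "ty": -0.1565, "tz": -0.12, "rx": 0, "ry": 0, "rz": 16.74, "claw": 0.04},
    {"tx": 0.0855, "ty": -0.1565, "tz": -0.12, "rx": 0, "ry": 0, "rz": 16.74, "claw": 0.04},
  ],
)

```text
clock: 7.5
eef_pos: [493.9, -216.2, 156.2]
tool_rot: [3.142, -0.003, 3.064]
force: [0.1, -0.4, -0.4]
width: 40.1
```

```bash
python3 - <<'E'
from h import *
from scipy.optimize import least_squares
s=read_state(); print(s['eef_pos'],s['tool_rot'],s['qpos'].round(2))
t=cv2.imread('pics/top1.png',0); sd=cv2.imread('pics/side1.png',0)
for n,im,f in(('top',t,lambda p:p[:,0]<525),('side',sd,lambda p:(p[:,0]<540)|(p[:,1]<85))):
    e=cv2.Canny(cv2.GaussianBlur(im,(0,0),.7),20,50); yx=np.argwhere(e)
    for z in(29,):
        P=np.array([onz(n,u,v,z) for v,u in yx if abs(u-320)<40 and abs(v-285)<50])[:,:2]
        P=P[f(P)]
        best=[]
        for cx in np.arange(528,546,1.):
            for cy in np.arange(93,110,1.):
                d=np.hypot(P[:,0]-cx,P[:,1]-cy)
                for r in np.arange(26,36,.5): best.append(((abs(d-r)<.9).sum(),cx,cy,r))
        best.sort(reverse=True); print(n,best[:12])
        q=np.median(np.array(best[:12]),0)[1:]; 
        d=np.hypot(P[:,0]-q[0],P[:,1]-q[1]); I=P[abs(d-q[2])<2]
        r=least_squares(lambda x:np.hypot(I[:,0]-x[0],I[:,1]-x[1])-x[2],q,loss='soft_l1'); print(r.x,len(I))
E
```

```text
[ 493.86135288 -216.24269261  156.18982202] [ 3.14158877e+00 -3.09896063e-03  3.06405333e+00] [ 0.29  0.58  0.1   1.9  -0.09  0.67  1.94]
top [(np.int64(28), np.float64(539.0), np.float64(103.0), np.float64(34.5)), (np.int64(27), np.float64(540.0), np.float64(104.0), np.float64(35.5)), (np.int64(27), np.float64(540.0), np.float64(103.0), np.float64(35.5)), (np.int64(27), np.float64(538.0), np.float64(103.0), np.float64(34.0)), (np.int64(27), np.float64(538.0), np.float64(103.0), np.float64(33.5)), (np.int64(26), np.float64(539.0), np.float64(104.0), np.float64(35.0)), (np.int64(26), np.float64(539.0), np.float64(104.0), np.float64(34.5)), (np.int64(26), np.float64(539.0), np.float64(103.0), np.float64(35.0)), (np.int64(26), np.float64(538.0), np.float64(104.0), np.float64(34.0)), (np.int64(26), np.float64(537.0), np.float64(103.0), np.float64(33.0)), (np.int64(25), np.float64(540.0), np.float64(103.0), np.float64(35.0)), (np.int64(24), np.float64(540.0), np.float64(102.0), np.float64(35.5))]
[539.80629576 103.58238212  35.39763015] 40
side [(np.int64(39), np.float64(540.0), np.float6
[... 164 characters left out ...]
(35.0)), (np.int64(38), np.float64(538.0), np.float64(107.0), np.float64(34.5)), (np.int64(37), np.float64(539.0), np.float64(107.0), np.float64(35.0)), (np.int64(36), np.float64(540.0), np.float64(107.0), np.float64(35.0)), (np.int64(36), np.float64(539.0), np.float64(107.0), np.float64(34.5)), (np.int64(36), np.float64(537.0), np.float64(107.0), np.float64(33.5)), (np.int64(35), np.float64(539.0), np.float64(106.0), np.float64(35.5)), (np.int64(35), np.float64(538.0), np.float64(107.0), np.float64(34.0)), (np.int64(35), np.float64(536.0), np.float64(108.0), np.float64(32.5)), (np.int64(34), np.float64(538.0), np.float64(106.0), np.float64(35.0))]
[539.1065432  106.70884235  35.10708425] 61
```

Emit:
apply_moves(
  increments=[
    {"tx": 0.002, "ty": 0.002, "tz": -0.03, "rx": 0, "ry": 0, "rz": 0, "claw": 0.04},
    {"tx": 0.002, "ty": 0.002, "tz": -0.055, "rx": 0, "ry": 0, "rz": 0, "claw": 0.04},
    {"tx": 0.002, "ty": 0.002, "tz": -0.068, "rx": 0, "ry": 0, "rz": 0, "claw": 0.04},
    {"tx": 0.002, "ty": 0.002, "tz": -0.077, "rx": 0, "ry": 0, "rz": 0, "claw": 0.04},
    {"tx": 0.002, "ty": 0.002, "tz": -0.077, "rx": 0, "ry": 0, "rz": 0, "claw": 0.04},
    {"tx": 0.002, "ty": 0.002, "tz": -0.077, "rx": 0, "ry": 0, "rz": 0, "claw": 0.04},
  ],
)

```text
clock: 8.1
eef_pos: [498.3, -213.0, 81.0]
tool_rot: [-3.141, 0.001, 3.066]
force: [-0.1, -0.3, 0.2]
width: 39.9
```

```bash
python3 - <<'E'
from h import *
for i in range(3):
    s=read_state(); print(s['eef_pos'].round(1),s['tool_rot'].round(4))
E
```

```text
[ 498.3 -213.    81. ] [-3.1411e+00  9.0000e-04  3.0661e+00]
[ 498.3 -213.    81. ] [-3.1411e+00  9.0000e-04  3.0661e+00]
[ 498.3 -213.    81. ] [-3.1411e+00  9.0000e-04  3.0661e+00]
```

Emit:
apply_moves(
  increments=[
    {"tx": -0.002, "ty": -0.0015, "tz": -0.002, "rx": 0, "ry": 0, "rz": 0, "claw": 0.04},
    {"tx": -0.002, "ty": -0.0015, "tz": -0.002, "rx": 0, "ry": 0, "rz": 0, "claw": 0.0},
    {"tx": -0.002, "ty": -0.0015, "tz": -0.002, "rx": 0, "ry": 0, "rz": 0, "claw": 0.0},
    {"tx": -0.002, "ty": -0.0015, "tz": -0.002, "rx": 0, "ry": 0, "rz": 0, "claw": 0.0},
    {"tx": -0.002, "ty": -0.0015, "tz": -0.002, "rx": 0, "ry": 0, "rz": 0, "claw": 0.0},
    {"tx": -0.002, "ty": -0.0015, "tz": -0.002, "rx": 0, "ry": 0, "rz": 0, "claw": 0.0},
  ],
)

```text
clock: 8.7
eef_pos: [496.1, -214.2, 78.6]
tool_rot: [-3.141, 0.001, 3.067]
force: [-0.8, -0.3, 3.1]
width: 14.5
```

Emit:
apply_moves(
  increments=[
    {"tx": 0, "ty": 0, "tz": 0.002, "rx": 0, "ry": 0, "rz": 0, "claw": 0.0},
    {"tx": 0, "ty": 0, "tz": 0.007, "rx": 0, "ry": 0, "rz": 0, "claw": 0.0},
    {"tx": 0, "ty": 0, "tz": 0.015, "rx": 0, "ry": 0, "rz": 0, "claw": 0.0},
    {"tx": 0, "ty": 0, "tz": 0.025, "rx": 0, "ry": 0, "rz": 0, "claw": 0.0},
    {"tx": 0, "ty": 0, "tz": 0.036, "rx": 0, "ry": 0, "rz": 0, "claw": 0.0},
    {"tx": 0, "ty": 0, "tz": 0.047, "rx": 0, "ry": 0, "rz": 0, "claw": 0.0},
    {"tx": 0, "ty": 0, "tz": 0.057, "rx": 0, "ry": 0, "rz": 0, "claw": 0.0},
    {"tx": 0, "ty": 0, "tz": 0.065, "rx": 0, "ry": 0, "rz": 0, "claw": 0.0},
    {"tx": 0, "ty": 0, "tz": 0.07, "rx": 0, "ry": 0, "rz": 0, "claw": 0.0},
    {"tx": 0, "ty": 0, "tz": 0.072, "rx": 0, "ry": 0, "rz": 0, "claw": 0.0},
  ],
)

```text
clock: 9.7
eef_pos: [496.1, -214.1, 151.0]
tool_rot: [-3.141, 0.001, 3.067]
force: [0.4, -0.4, -1.7]
width: 14.6
```

```bash
python3 - <<'E'
from h import *
t=cv2.cvtColor(shot('top','top3.png'),cv2.COLOR_RGB2BGR); s=cv2.cvtColor(shot('side','side3.png'),cv2.COLOR_RGB2BGR)
def rs(im,b,f): return cv2.resize(im[b[1]:b[3],b[0]:b[2]],None,fx=f,fy=f,interpolation=cv2.INTER_CUBIC)
cv2.imwrite('pics/c4.png',np.hstack([rs(t,(400,190,530,330),3)[:400],rs(s,(300,80,430,220),3)[:400]]))
print(read_state()['eef_pos'],onz('top',380,307,8),onz('top',432,307,8))
E
```

```text
[ 495.9267903  -213.98412392  150.44440407] [430.69189288 -39.07110088   8.        ] [ 427.72089283 -157.99963379    8.        ]
```

View pics/c4.png

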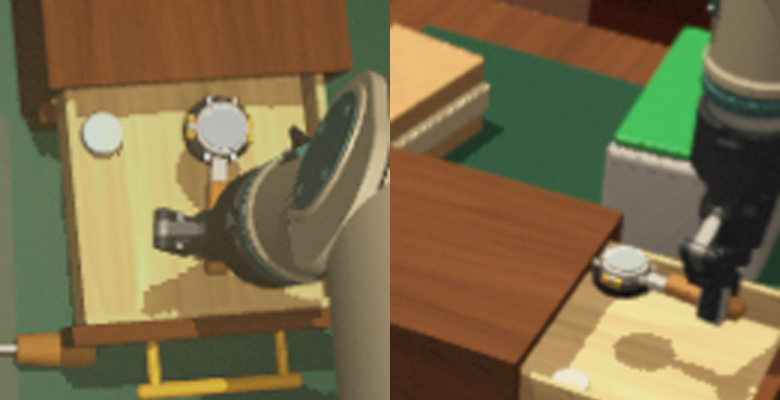

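Emit:
apply_moves(
  increments=[
    {"tx": -0.001, "ty": 0.005, "tz": 0, "rx": 0, "ry": 0, "rz": 0.0, "claw": 0.0},
    {"tx": -0.003, "ty": 0.017, "tz": 0, "rx": 0, "ry": 0, "rz": 0.1, "claw": 0.0},
    {"tx": -0.006, "ty": 0.035, "tz": 0, "rx": 0, "ry": 0, "rz": 0.2, "claw": 0.0},
    {"tx": -0.01, "ty": 0.058, "tz": 0, "rx": 0, "ry": 0, "rz": 0.3, "claw": 0.0},
    {"tx": -0.014, "ty": 0.083, "tz": 0, "rx": 0, "ry": 0, "rz": 0.4, "claw": 0.0},
    {"tx": -0.018, "ty": 0.108, "tz": 0, "rx": 0, "ry": 0, "rz": 0.5, "claw": 0.0},
    {"tx": -0.023, "ty": 0.133, "tz": 0, "rx": 0, "ry": 0, "rz": 0.6, "claw": 0.0},
    {"tx": -0.027, "ty": 0.158, "tz": 0, "rx": 0, "ry": 0, "rz": 0.7, "claw": 0.0},
    {"tx": -0.031, "ty": 0.18, "tz": 0, "rx": 0, "ry": 0, "rz": 0.8, "claw": 0.0},
    {"tx": -0.034, "ty": 0.198, "tz": 0, "rx": 0, "ry": 0, "rz": 0.86, "claw": 0.0},
    {"tx": -0.036, "ty": 0.21, "tz": 0, "rx": 0, "ry": 0, "rz": 0.86, "claw": 0.0},
    {"tx": -0.036, "ty": 0.214, "tz": 0, "rx": 0, "ry": 0, "rz": 0.86, "claw": 0.0},
  ],
)

```text
clock: 11.0
eef_pos: [459.2, 1.9, 150.2]
tool_rot: [3.141, -0.001, -3.139]
force: [-0.0, -0.3, -1.0]
width: 14.4
```

Emit:
apply_moves(
  increments=[
    {"tx": 0, "ty": 0, "tz": -0.003, "rx": 0, "ry": 0, "rz": 0, "claw": 0.0},
    {"tx": 0, "ty": 0, "tz": -0.011, "rx": 0, "ry": 0, "rz": 0, "claw": 0.0},
    {"tx": 0, "ty": 0, "tz": -0.023, "rx": 0, "ry": 0, "rz": 0, "claw": 0.0},
    {"tx": 0, "ty": 0, "tz": -0.037, "rx": 0, "ry": 0, "rz": 0, "claw": 0.0},
    {"tx": 0, "ty": 0, "tz": -0.052, "rx": 0, "ry": 0, "rz": 0, "claw": 0.0},
    {"tx": 0, "ty": 0, "tz": -0.067, "rx": 0, "ry": 0, "rz": 0, "claw": 0.0},
    {"tx": 0, "ty": 0, "tz": -0.081, "rx": 0, "ry": 0, "rz": 0, "claw": 0.0},
    {"tx": 0, "ty": 0, "tz": -0.093, "rx": 0, "ry": 0, "rz": 0, "claw": 0.0},
    {"tx": 0, "ty": 0, "tz": -0.102, "rx": 0, "ry": 0, "rz": 0, "claw": 0.0},
    {"tx": 0, "ty": 0, "tz": -0.108, "rx": 0, "ry": 0, "rz": 0, "claw": 0.0},
    {"tx": 0, "ty": 0, "tz": -0.11, "rx": 0, "ry": 0, "rz": 0, "claw": 0.0},
  ],
)

```text
clock: 12.1
eef_pos: [459.7, -0.5, 39.6]
tool_rot: [-3.141, -0.001, 3.141]
force: [-0.1, 0.8, -1.4]
width: 14.6
```

```bash
python3 - <<'E'
from h import *
print(onz('top',474,232.7,169),onz('side',378.3,167.7,169))
t=cv2.cvtColor(shot('top','top4.png'),cv2.COLOR_RGB2BGR); s=cv2.cvtColor(shot('side','side4.png'),cv2.COLOR_RGB2BGR)
def rs(im,b,f): return cv2.resize(im[b[1]:b[3],b[0]:b[2]],None,fx=f,fy=f,interpolation=cv2.INTER_CUBIC)
cv2.imwrite('pics/c5.png',np.hstack([rs(t,(290,230,390,310),4),rs(s,(290,240,390,320),4)]))
s=read_state();print(s['eef_pos'],s['tool_rot'],s['width'],s['clock'])
E
```

```text
[ 573.68964051 -218.28180935  169.        ] [ 572.38372954 -214.60599422  169.        ]
[ 4.59910938e+02 -2.21880141e-01  4.01821024e+01] [-3.14151076e+00 -1.83227142e-04  3.14139249e+00] 14.766681608584713 12.2
```

View pics/c5.png

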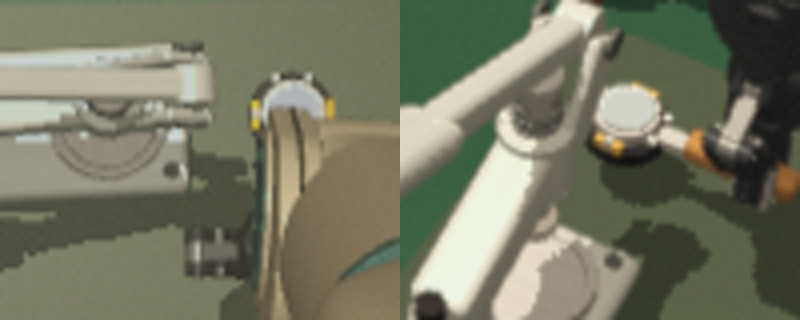

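The watch is held level. Its crystal is at about px (363.5,255.7) in the top view and (347.5,266.8) in the side view, clear of the press.

```bash
python3 - <<'E'
from h import *
print(onz('top',363.5,255.7,59),onz('side',347.5,266.75,59),tri(('top',363.5,255.7),('side',347.5,266.75)))
# die: top2 side view of die underside edge, px approx
print(onz('side',325.5,296,70))
# rim fits with fixed radii from hand-read arc points
from scipy.optimize import least_squares
A=np.array([(90,425),(100,445),(125,470),(155,487),(188,493),(225,487),(258,465),(280,440),(290,418)])/7.+[290,240-250/7]
B=np.array([(312,470),(305,510),(280,535),(240,552),(200,555),(160,545)])/7.+[295,280-250/7]
for n,Q in(('top',A),('side',B)):
    for z in(26,29):
        P=np.array([onz(n,*q,z)[:2] for q in Q]); r=least_squares(lambda x:np.hypot(*(P-x[:2]).T)-x[2],[537,102,32]); print(n,z,r.x,r.cost)
E
```

```text
[ 5.42897676e+02 -4.42920093e-01  5.90000000e+01] [536.99507869  -1.14178584  59.        ] (array([540.26667738,  -1.45737424,  57.69347623]), np.float64(5.8057912954066655))
[536.49031809  98.68788036  70.        ]
top 26 [539.61518433 101.76273858  33.94273468] 0.19177315950805066
top 29 [539.31474408 101.78672708  33.86352234] 0.1908791198503829
side 26 [533.51073371 103.84942366  29.93869135] 0.26823911677474005
side 29 [532.52843433 105.78082951  29.82315381] 0.266172776296485
```

Emit:
apply_moves(
  increments=[
    {"tx": 0, "ty": 0.003, "tz": 0, "rx": 0, "ry": 0, "rz": 0, "claw": 0.0},
    {"tx": 0, "ty": 0.011, "tz": 0, "rx": 0, "ry": 0, "rz": 0, "claw": 0.0},
    {"tx": 0, "ty": 0.022, "tz": 0, "rx": 0, "ry": 0, "rz": 0, "claw": 0.0},
    {"tx": 0.001, "ty": 0.035, "tz": 0, "rx": 0, "ry": 0, "rz": 0, "claw": 0.0},
    {"tx": 0.001, "ty": 0.049, "tz": 0, "rx": 0, "ry": 0, "rz": 0, "claw": 0.0},
    {"tx": 0.001, "ty": 0.063, "tz": 0, "rx": 0, "ry": 0, "rz": 0, "claw": 0.0},
    {"tx": 0.001, "ty": 0.076, "tz": 0, "rx": 0, "ry": 0, "rz": 0, "claw": 0.0},
    {"tx": 0.001, "ty": 0.088, "tz": -0.001, "rx": 0, "ry": 0, "rz": 0, "claw": 0.0},
    {"tx": 0.001, "ty": 0.097, "tz": -0.003, "rx": 0, "ry": 0, "rz": 0, "claw": 0.0},
    {"tx": 0.001, "ty": 0.102, "tz": -0.004, "rx": 0, "ry": 0, "rz": 0, "claw": 0.0},
    {"tx": 0.001, "ty": 0.103, "tz": -0.004, "rx": 0, "ry": 0, "rz": 0, "claw": 0.0},
    {"tx": 0.001, "ty": 0.103, "tz": -0.004, "rx": 0, "ry": 0, "rz": 0, "claw": 0.0},
  ],
)

```text
clock: 13.4
eef_pos: [460.8, 102.7, 36.2]
tool_rot: [-3.141, -0.0, 3.142]
force: [0.4, -0.6, -1.7]
width: 14.6
```

```bash
python3 - <<'E'
from h import *
t=cv2.cvtColor(shot('top','top5.png'),cv2.COLOR_RGB2BGR); s=cv2.cvtColor(shot('side','side5.png'),cv2.COLOR_RGB2BGR)
def rs(im,b,f): return cv2.resize(im[b[1]:b[3],b[0]:b[2]],None,fx=f,fy=f,interpolation=cv2.INTER_CUBIC)
cv2.imwrite('pics/c6.png',np.hstack([rs(t,(285,235,350,290),6),rs(s,(295,275,360,330),6)]))
s=read_state();print(s['eef_pos'],s['tool_rot'],s['width'],s['clock'],s['force'])
E
```

```text
[460.91093751 102.24481717  36.31503753] [-3.14112914e+00 -1.14548081e-04  3.14070159e+00] 14.437556657588528 13.5 [-0.73214128 -0.34319706 -1.35830186]
```

View pics/c6.png

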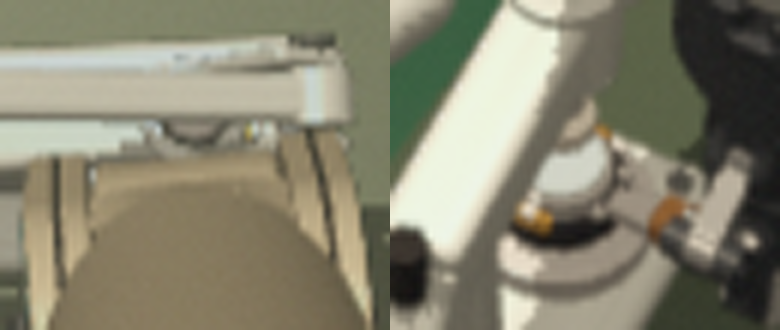

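```bash
python3 - <<'E'
from h import *
o=[]
for f in('side1','side5'):
    im=cv2.imread(f'pics/{f}.png')[285:330,308:348]; im=cv2.convertScaleAbs(im,alpha=1.3)
    im=cv2.resize(im,None,fx=10,fy=10,interpolation=cv2.INTER_CUBIC)
    for k in range(0,45,5): cv2.putText(im,str(285+k),(0,k*10+10),0,.35,(0,0,255)); cv2.line(im,(0,k*10),(12,k*10),(0,0,255),1)
    for k in range(0,40,5): cv2.putText(im,str(308+k),(k*10,448),0,.35,(0,0,255)); cv2.line(im,(k*10,430),(k*10,440),(0,0,255),1)
    o.append(im)
cv2.imwrite('pics/c7.png',np.hstack(o))
E
```

```text
(no output)
```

View pics/c7.png

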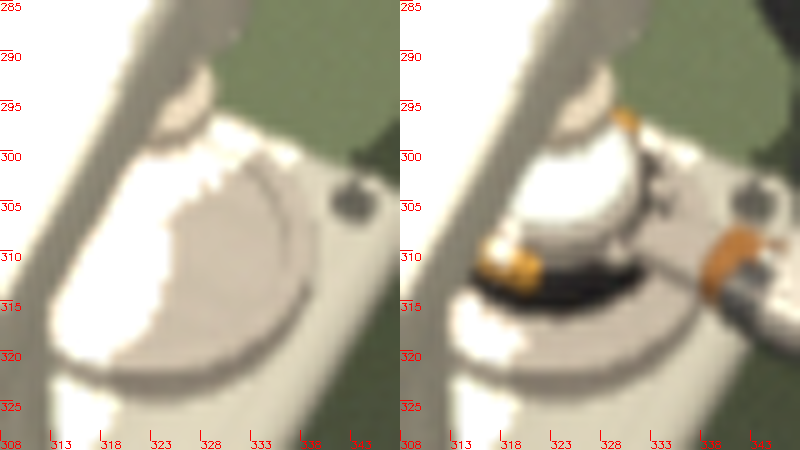

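Side view: the outer rim's top edge runs (315,321.2)…(324.5,322)…(339,313.5). The held disc's lower edge runs (316,314)…(323.5,316.3)…(332,312.8). I'll fit both on their planes in the same camera.

```bash
python3 - <<'E'
from h import *
from scipy.optimize import least_squares
O=[(315,321.2),(320,322.2),(324.5,322),(329.5,320.8),(333.5,318.5),(336.5,316.2),(339,313.5),(339.6,309),(338,303.5)]
D=[(316,314),(319,315.5),(323.5,316.3),(328,315.3),(332,312.8)]
P=np.array([onz('side',*q,29)[:2] for q in O]); Q=np.array([onz('side',*q,33.3)[:2] for q in D])
r=least_squares(lambda x:np.hypot(*(P-x[:2]).T)-x[2],[537,102,32]); print('rim',r.x,r.fun.round(1))
for R0 in(32.5,34): print(R0,least_squares(lambda x:np.hypot(*(P-x[:2]).T)-R0,[537,102]).x)
r=least_squares(lambda x:np.hypot(*(Q-x[:2]).T)-24,[537,102]); print('disc',r.x,r.fun.round(1))
E
```

```text
rim [542.37422354 100.69879134  35.64681328] [ 0.5  0.1 -0.4 -0.4 -0.8  0.   1.4  0.4 -0.8]
32.5 [538.77613978 101.989724  ]
34 [540.49019937 101.37251175]
disc [540.75975589  99.54235555] [-0.3 -0.   0.4 -0.1 -0.2]
```

Emit:
apply_moves(
  increments=[
    {"tx": 0.0005, "ty": 0.0015, "tz": -0.001, "rx": 0, "ry": 0, "rz": 0, "claw": 0.0},
    {"tx": 0.0005, "ty": 0.0015, "tz": -0.002, "rx": 0, "ry": 0, "rz": 0, "claw": 0.0},
    {"tx": 0.0005, "ty": 0.0015, "tz": -0.003, "rx": 0, "ry": 0, "rz": 0, "claw": 0.0},
    {"tx": 0.0005, "ty": 0.0015, "tz": -0.004, "rx": 0, "ry": 0, "rz": 0, "claw": 0.0},
    {"tx": 0.0005, "ty": 0.0015, "tz": -0.005, "rx": 0, "ry": 0, "rz": 0, "claw": 0.0},
    {"tx": 0.0005, "ty": 0.0015, "tz": -0.006, "rx": 0, "ry": 0, "rz": 0, "claw": 0.0},
    {"tx": 0.0005, "ty": 0.0015, "tz": -0.006, "rx": 0, "ry": 0, "rz": 0, "claw": 0.0},
    {"tx": 0.0005, "ty": 0.0015, "tz": -0.006, "rx": 0, "ry": 0, "rz": 0, "claw": 0.0},
  ],
)

```text
clock: 14.3
eef_pos: [461.4, 104.4, 30.3]
tool_rot: [-3.141, -0.0, -3.142]
force: [-0.3, -0.4, -1.7]
width: 14.4
```

Emit:
apply_moves(
  increments=[
    {"tx": 0, "ty": 0, "tz": -0.0007, "rx": 0, "ry": 0, "rz": 0, "claw": 0.0},
    {"tx": 0, "ty": 0, "tz": -0.0014, "rx": 0, "ry": 0, "rz": 0, "claw": 0.0},
    {"tx": 0, "ty": 0, "tz": -0.0014, "rx": 0, "ry": 0, "rz": 0, "claw": 0.0},
  ],
)

```text
clock: 14.6
eef_pos: [461.2, 104.4, 29.3]
tool_rot: [3.142, -0.0, -3.142]
force: [-1.6, -0.3, 6.9]
width: 14.6
```

Emit:
apply_moves(
  increments=[
    {"tx": 0, "ty": 0, "tz": 0.0005, "rx": 0, "ry": 0, "rz": 0, "claw": 0.0},
    {"tx": 0, "ty": 0, "tz": 0.0005, "rx": 0, "ry": 0, "rz": 0, "claw": 0.02},
    {"tx": 0, "ty": 0, "tz": 0.0005, "rx": 0, "ry": 0, "rz": 0, "claw": 0.035},
    {"tx": 0, "ty": 0, "tz": 0.0005, "rx": 0, "ry": 0, "rz": 0, "claw": 0.035},
    {"tx": 0, "ty": 0, "tz": 0.0005, "rx": 0, "ry": 0, "rz": 0, "claw": 0.035},
    {"tx": 0, "ty": 0, "tz": 0.0005, "rx": 0, "ry": 0, "rz": 0, "claw": 0.035},
  ],
)

```text
clock: 15.2
eef_pos: [461.4, 104.5, 29.3]
tool_rot: [-3.142, -0.0, -3.141]
force: [-0.3, -0.5, -0.1]
width: 35.2
```

Emit:
apply_moves(
  increments=[
    {"tx": 0, "ty": 0, "tz": 0.008, "rx": 0, "ry": 0, "rz": 0, "claw": 0.035},
    {"tx": 0, "ty": 0, "tz": 0.025, "rx": 0, "ry": 0, "rz": 0, "claw": 0.035},
    {"tx": -0.005, "ty": 0, "tz": 0.06, "rx": 0, "ry": 0, "rz": 0, "claw": 0.035},
    {"tx": -0.015, "ty": 0, "tz": 0.1, "rx": 0, "ry": 0, "rz": 0, "claw": 0.035},
    {"tx": -0.03, "ty": 0, "tz": 0.145, "rx": 0, "ry": 0, "rz": 0, "claw": 0.02},
    {"tx": -0.03, "ty": 0, "tz": 0.19, "rx": 0, "ry": 0, "rz": 0, "claw": 0.0},
    {"tx": -0.03, "ty": 0, "tz": 0.235, "rx": 0, "ry": 0, "rz": 0, "claw": 0.0},
    {"tx": -0.03, "ty": 0.015, "tz": 0.28, "rx": 0, "ry": 0, "rz": 0, "claw": 0.0},
    {"tx": -0.02, "ty": 0.05, "tz": 0.31, "rx": 0, "ry": 0, "rz": 0, "claw": 0.0},
    {"tx": 0.0, "ty": 0.09, "tz": 0.32, "rx": 0, "ry": 0, "rz": 0, "claw": 0.0},
    {"tx": 0.02, "ty": 0.13, "tz": 0.32, "rx": 0, "ry": 0, "rz": 0, "claw": 0.0},
    {"tx": 0.02, "ty": 0.145, "tz": 0.32, "rx": 0, "ry": 0, "rz": 0, "claw": 0.0},
  ],
)

```text
clock: 16.4
eef_pos: [482.4, 253.9, 349.9]
tool_rot: [3.139, 0.002, -3.138]
force: [-0.1, 0.0, -0.6]
width: -0.0
```

```bash
python3 - <<'E'
from h import *
shot('top','top6.png'); shot('side','side6.png')
o=[]
for f,(x,y) in(('side6',(305,285)),('top6',(300,240))):
    im=cv2.imread(f'pics/{f}.png')[y:y+40,x:x+40]; im=cv2.resize(im,None,fx=10,fy=10,interpolation=cv2.INTER_CUBIC)
    for k in range(0,40,5): cv2.putText(im,str(y+k),(0,k*10+10),0,.35,(0,0,255)); cv2.putText(im,str(x+k),(k*10,398),0,.35,(0,0,255))
    o.append(im)
cv2.imwrite('pics/c8.png',np.hstack(o)); s=read_state(); print(s['eef_pos'],s['tool_rot'],s['force'],s['clock'],s['width'])
E
```

```text
[480.2886827  251.65070039 348.9393245 ] [ 3.14150008e+00 -1.60848212e-03 -3.13732125e+00] [ 6.39315481e-06 -3.78308757e-01 -3.88957540e-01] 16.5 0.06700118140388542
```

View pics/c8.png

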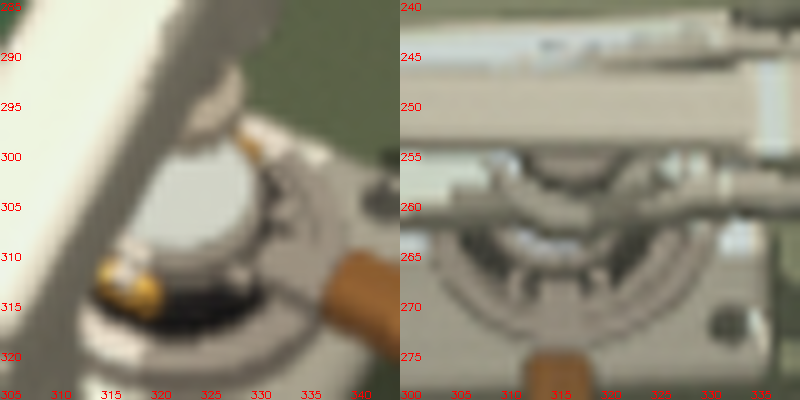

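The top and side views show the watch seated in the recess. The black disc sits inside the rim (disc cols 305.5–325.3, rim 303.5–331.5) and the fingers are clear. Next is the lever.

Emit:
apply_moves(
  increments=[
    {"tx": 0.027, "ty": 0.016, "tz": 0, "rx": 0, "ry": 0, "rz": 0, "claw": 0.0},
    {"tx": 0.054, "ty": 0.031, "tz": 0, "rx": 0, "ry": 0, "rz": 0, "claw": 0.0},
    {"tx": 0.054, "ty": 0.031, "tz": -0.02, "rx": 0, "ry": 0, "rz": 0, "claw": 0.0},
    {"tx": 0.054, "ty": 0.031, "tz": -0.045, "rx": 0, "ry": 0, "rz": 0, "claw": 0.0},
    {"tx": 0.054, "ty": 0.031, "tz": -0.054, "rx": 0, "ry": 0, "rz": 0, "claw": 0.0},
    {"tx": 0.054, "ty": 0.031, "tz": -0.06, "rx": 0, "ry": 0, "rz": 0, "claw": 0.0},
    {"tx": 0.054, "ty": 0.032, "tz": -0.066, "rx": 0, "ry": 0, "rz": 0, "claw": 0.0},
    {"tx": 0.054, "ty": 0.033, "tz": -0.072, "rx": 0, "ry": 0, "rz": 0, "claw": 0.0},
    {"tx": 0.054, "ty": 0.033, "tz": -0.072, "rx": 0, "ry": 0, "rz": 0, "claw": 0.0},
  ],
)

```text
clock: 17.4
eef_pos: [535.7, 283.0, 277.9]
tool_rot: [3.141, 0.001, -3.141]
force: [-1.1, -0.4, 4.9]
width: 0.0
```

Emit:
apply_moves(
  increments=[
    {"tx": 0, "ty": 0.008, "tz": -0.016, "rx": 0, "ry": 0, "rz": 0, "claw": 0.0},
    {"tx": 0, "ty": 0.013, "tz": -0.032, "rx": 0, "ry": 0, "rz": 0, "claw": 0.0},
    {"tx": 0, "ty": 0.0175, "tz": -0.048, "rx": 0, "ry": 0, "rz": 0, "claw": 0.0},
    {"tx": 0, "ty": 0.021, "tz": -0.064, "rx": 0, "ry": 0, "rz": 0, "claw": 0.0},
    {"tx": 0, "ty": 0.023, "tz": -0.08, "rx": 0, "ry": 0, "rz": 0, "claw": 0.0},
    {"tx": 0, "ty": 0.024, "tz": -0.096, "rx": 0, "ry": 0, "rz": 0, "claw": 0.0},
    {"tx": 0, "ty": 0.024, "tz": -0.112, "rx": 0, "ry": 0, "rz": 0, "claw": 0.0},
    {"tx": 0, "ty": 0.023, "tz": -0.128, "rx": 0, "ry": 0, "rz": 0, "claw": 0.0},
    {"tx": 0, "ty": 0.022, "tz": -0.138, "rx": 0, "ry": 0, "rz": 0, "claw": 0.0},
    {"tx": 0, "ty": 0.021, "tz": -0.145, "rx": 0, "ry": 0, "rz": 0, "claw": 0.0},
    {"tx": 0, "ty": 0.021, "tz": -0.145, "rx": 0, "ry": 0, "rz": 0, "claw": 0.0},
  ],
)

```text
clock: 18.5
eef_pos: [536.7, 303.1, 133.3]
tool_rot: [3.142, 0.002, 3.141]
force: [-2.0, -1.4, 11.5]
width: -0.2
```

Emit:
apply_moves(
  increments=[
    {"tx": 0, "ty": 0, "tz": -0.002, "rx": 0, "ry": 0, "rz": 0, "claw": 0.0},
    {"tx": 0, "ty": -0.001, "tz": -0.004, "rx": 0, "ry": 0, "rz": 0, "claw": 0.0},
    {"tx": 0, "ty": -0.001, "tz": -0.006, "rx": 0, "ry": 0, "rz": 0, "claw": 0.0},
    {"tx": 0, "ty": -0.001, "tz": -0.008, "rx": 0, "ry": 0, "rz": 0, "claw": 0.0},
    {"tx": 0, "ty": -0.001, "tz": -0.008, "rx": 0, "ry": 0, "rz": 0, "claw": 0.0},
    {"tx": 0, "ty": -0.001, "tz": -0.008, "rx": 0, "ry": 0, "rz": 0, "claw": 0.0},
  ],
)

```text
clock: 19.1
eef_pos: [536.8, 302.1, 127.7]
tool_rot: [3.141, 0.003, 3.141]
force: [-5.0, -3.5, 19.8]
width: 0.1
```

Emit:
apply_moves(
  increments=[
    {"tx": 0, "ty": 0, "tz": -0.002, "rx": 0, "ry": 0, "rz": 0, "claw": 0.0},
    {"tx": 0, "ty": 0, "tz": -0.004, "rx": 0, "ry": 0, "rz": 0, "claw": 0.0},
    {"tx": 0, "ty": 0, "tz": -0.004, "rx": 0, "ry": 0, "rz": 0, "claw": 0.0},
    {"tx": 0, "ty": 0, "tz": -0.004, "rx": 0, "ry": 0, "rz": 0, "claw": 0.0},
    {"tx": 0, "ty": 0, "tz": -0.004, "rx": 0, "ry": 0, "rz": 0, "claw": 0.0},
  ],
)

```text
clock: 19.6
eef_pos: [537.0, 302.1, 127.2]
tool_rot: [3.14, 0.004, 3.141]
force: [-11.2, -7.8, 43.7]
width: -0.2
```

```bash
python3 - <<'E'
from h import *
s=read_state(); print(s['eef_pos'],s['force'],s['clock'])
shot('top','top7.png'); shot('side','side7.png')
t=cv2.imread('pics/top7.png'); s=cv2.imread('pics/side7.png')
def rs(im,b,f): return cv2.resize(im[b[1]:b[3],b[0]:b[2]],None,fx=f,fy=f,interpolation=cv2.INTER_CUBIC)
a=cv2.resize(t,(400,300)); b=cv2.resize(s,(400,300))
cv2.imwrite('pics/c9.png',np.vstack([np.hstack([a,b]),np.hstack([rs(t,(295,240,345,277),8)[:290],rs(s,(295,285,345,322),8)[:290]])]))
E
```

```text
[536.95417192 302.09467983 127.15186596] [-11.24372851  -7.76993818  43.68313259] 19.6
```

View pics/c9.png

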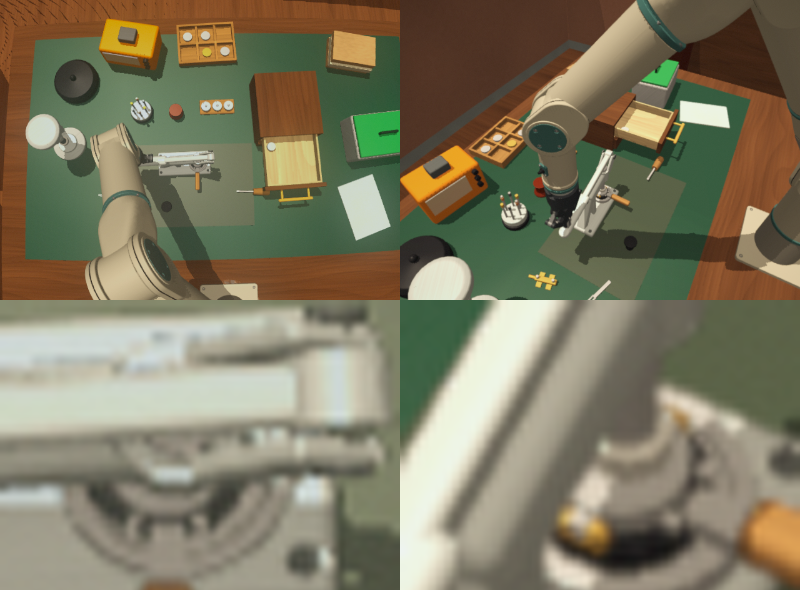

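Emit:
apply_moves(
  increments=[
    {"tx": 0, "ty": 0, "tz": 0.001, "rx": 0, "ry": 0, "rz": 0, "claw": 0.0},
    {"tx": 0, "ty": 0, "tz": 0.002, "rx": 0, "ry": 0, "rz": 0, "claw": 0.0},
    {"tx": 0, "ty": 0, "tz": 0.002, "rx": 0, "ry": 0, "rz": 0, "claw": 0.0},
    {"tx": 0, "ty": 0, "tz": 0.002, "rx": 0, "ry": 0, "rz": 0, "claw": 0.0},
  ],
)

```text
clock: 20.1
eef_pos: [536.9, 302.1, 127.4]
tool_rot: [3.14, 0.003, 3.141]
force: [-7.7, -4.2, 31.5]
width: -0.1
```

Emit:
apply_moves(
  increments=[
    {"tx": 0, "ty": 0, "tz": 0, "rx": 0, "ry": 0, "rz": 0, "claw": 0.0},
    {"tx": 0, "ty": 0, "tz": 0, "rx": 0, "ry": 0, "rz": 0, "claw": 0.0},
    {"tx": 0, "ty": 0, "tz": 0, "rx": 0, "ry": 0, "rz": 0, "claw": 0.0},
    {"tx": 0, "ty": 0, "tz": 0, "rx": 0, "ry": 0, "rz": 0, "claw": 0.0},
    {"tx": 0, "ty": 0, "tz": 0, "rx": 0, "ry": 0, "rz": 0, "claw": 0.0},
    {"tx": 0, "ty": 0, "tz": 0, "rx": 0, "ry": 0, "rz": 0, "claw": 0.0},
  ],
)

```text
clock: 20.7
eef_pos: [536.9, 302.1, 127.4]
tool_rot: [3.14, 0.003, 3.141]
force: [-8.6, -4.0, 31.3]
width: -0.3
```

```bash
python3 -c "
from cell import *
print(finish_job()); s=read_state(); print(s['eef_pos'],s['force'],s['clock'])"
```

```text
the job is handed in; nothing more can be done
None
the job is handed in; nothing more can be done
```

I handed the job in with the lever held down at its stop; no verdict was reported. The drawer is open, the watch is in the anvil recess, and the robot's clock read about 21 s of the 64 s allowed.

- **Drawer:** I pulled it out by its handle until it stopped moving and the pull rose to about 18 N. It still looked fully open in the last picture.
- **Watch:** I lifted it level by its handle and lowered it into the recess. It touched down at the floor height, not the rim height. I let go with the lever still up.
- **Lever:** I pushed it down with the closed fingertips. At the end the fingertips held steady at 127.4 mm (the stop is about 127 mm) with a steady 31 N. Pushing to 44 N moved it only about 0.5 mm further, so it was at its hard stop. The last side view showed the die down on the watch.
- **Other things on the bench:** they looked unmoved in the last pictures; I did not measure them.

**Less certain:**
- **Centring:** the two cameras disagreed by a few millimetres on the anvil's centre. The top view suggests the watch sits 3–4 mm off centre towards the column. That is close to the recess's own play of about 3.5 mm and within the 6 mm limit.
- **Crystal and die force:** I had no direct reading of either. I inferred that the crystal is home and the die is pressing hard enough from the lever being at its stop.

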